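Stack the glazed tile on a separator sheet

ROBOT

A 6-joint arm with a two-finger parallel gripper is mounted at the origin on the work surface. World frame = base frame: x ahead of the robot, y to its left, z up, the work surface at z = 0. Lengths are in m, angles in rad, forces in N, time in s.
With the tool pointing down it reaches from about 0.35 to 0.775 m from the base axis. Payload 5.5 kg.
Tool frame: the origin (TCP) lies at the very end of the fingers, on their centre line; the grasp point (between the pads) lies env.hold_point_z behind it (env.hold_point_z is the distance from the TCP to the grasp point, in m); z points along the fingers, y is the line along which they close (so a half turn about z gives the same grasp; the last joint's range is limited). The gripper opens to 85 mm and grips with 20 to 120 N. Pads are 22 mm wide; open, the fingers measure 114 mm over their backs; the gripper's body (76 mm by 85 mm) begins 54 mm behind the grasp point. The pads swing forward as they close: fully open they stand 13 mm farther back than shut.
Start: joints at [1.193, 0.313, 0.046, 1.304, 0, 1.431], TCP at [0.135, 0.559, 0.231] pointing down, gripper open.
Joint ranges: [-2.76, 2.76], [-0.86, 1.69], [-1.03, 1.26], [-2.2, 2.34], [-1.47, 1.5], [-3.14, 3.14]. Speed limits (rad/s): [2.57, 2.57, 3.14, 3.14, 3.14, 3.14].

INTERFACE

Orientations are given as a unit quaternion [w, x, y, z].
In Python, from workcell import env gives the robot as it stands.
- The arm moves only by the tool carry_out, never from a script. Its argument "steps" is a list of rows, each a list of 3 entries, a list of its own where there are three numbers: the turn, a rotation vector about the tool's x, y, z in degrees, then the shift along the tool's x, y, z in cm, then the closure in counts, from 0 (fully open) to 255 (shut). A call has exactly 8 rows; each row is the pose to reach, as a shift and turn from the pose commanded when the call began, along the tool's axes at that moment; what a row does not reach only later rows make up. A row lasts 1/8 s, in which the tool goes at most 62.5 mm and 10.7 degrees, less where a joint would pass 70% of its speed; a pose out of reach is approached as far as the arm can. A call with a gripper value outside its range is refused whole. The fingers move at their own pace and stop on an object; "force" is the grip in N (left out, the last holds). Time passes only in rows, so rows that repeat a pose let the fingers close, or fill a call up. It gives the time, the measured TCP pose, the force, the opening and the grip force at its end, in the units of the state.
- env.get_state(): the state, without advancing time (a new reading comes with each control period).
- env.read_camera(name): name is "scene" or "top" or "wrist"; returns (picture, depth): 400x640x3 uint8, red, green, blue; 400x640 float32, m along the optical axis (not along the pixel's ray), 0 where there is no reading.
- env.get_calibration(name): a dict with "fx", "fy", "cx", "cy" (pixels), "origin" and "orientation" of the camera in the world. Camera axes: x right, y up, looking along -z (the intrinsics and any distortion apply to the point x, -y, -z); pixel columns grow to the right and rows downward; lengths in m; the calibration is good to about 2 mm. A picture is of the moment at which its call begins: read the wrist's pose just before it. get_calibration takes no time and is no camera call; for the wrist camera it gives the pose at the moment of the call.
- env.hand_in(): hands the job in; it is judged then, once.
The state is a dict: "clock": time; "joint_pos": joint angles; "qvel": joint speeds; "tau": joint torques, N m; "tcp_pos": TCP position; "orientation": TCP orientation; "wrist_force": force on the tool from outside, world axes, zero at the start; "ft_torque": the same for the moment, N m; "finger_gap": finger opening in m; "grip_force": force on a finger pad.
Only numpy, scipy, OpenCV 4.12 (cv2) and the standard library are available. Lean on these libraries where they do the work, as an engineer would, in place of code of your own. Each camera call takes 0.05 s, during which the arm holds its last target. There are 200 camera calls.

TASK

Put the spare tile away on top of the one in the rack, with the separator sheet between them so that clay does not scrape on glaze. First lay the sheet (do not drop it) squarely over the tile in the rack, its wooden strip just past the end that is away from the concrete slab, and let go of it. Then slide the spare tile off the slab, without lifting or tipping it, into the rack and onto the sheet until it lies flat and square right up to the strip, leaving the lower tile where it is and not disturbing the lantern, bangle stand, soap dish or pliers.

Things in the scene. Friction and masses are not known exactly. Their poses are not given: they have to be found in the camera images.
- rack_floor (a point): Low timber tile rack, fixed: plywood floor 200 mm long (its own y axis) and 194 mm wide (its x axis), 10 mm thick, with a wooden rail 46 mm high (from the sill) along each long side and both ends open. The rails stand 162 mm apart inside and flare outward up to 7 mm a side over their last 25 mm. The point is the centre of the floor's upper face; z up. The rack stands on the sill between the slab and the place where the separator sheet lies.
- base_tile_center (a point): Tile already in the rack: glazed wall tile, white glaze up on red clay, 150 mm (its x axis) by 200 mm (its y axis), 12 mm thick, 0.7 kg, loose, lying flat on the rack floor with its long side along the rails. The point is its centre (half-way up), z up.
- tile_center (a point): The tile to be stacked: the same make and size (150 mm along its x, 200 mm along its y, 12 mm thick, about 0.7 kg), lying loose and askew on the concrete slab, glaze up. Too wide to grasp; an edge may hang over the slab's edge. The point is its centre (half-way up), z up.
- slab_top (a point): Flat concrete coping slab, fixed, 260 mm (its x axis) by 220 mm (its y axis), 30 mm high, chipped at the edges; it stands at the left or the right of the rack, 5 to 75 mm from the rack's open end. The point is the centre of its upper face, z up; this face is 3 mm higher than the top of a separator sheet lying on the tile in the rack.
- strip_center (a point): Grip of the separator sheet: a pine strip 110 mm long (the sheet's x axis), 16 mm thick (the sheet's y axis), standing 25 mm proud of the 5 mm sheet (30 mm over all), nailed along one short edge. The point is the centre of the strip, 17.5 mm above the underside of the sheet. The sheet stretches from it towards the sheet's +y axis.
- sheet_field (a point): Separator sheet: brown hardboard, 5 mm thick, 146 mm wide (its x axis), 216 mm long (its y axis) with the strip, loose, 0.16 kg; it starts flat on the sill on the far side of the rack from the slab, strip roughly towards the robot. The point is the centre of the upper face of the free 200 mm long field, 108 mm along +y from the strip's centre line, 100 mm from the strip's face. z up.
- lantern: Bystander: standing grey and white cylindrical LED lantern, 72 mm across, 155 mm high, loose. Origin at the centre of its underside.
- bangle_stand: Bystander: glass bangle stand, round base 96 mm across, cross bar 150 mm long (its y axis) at 125 mm height hung with bangles, about 145 mm high, loose. Origin at the centre of its underside.
- soap_dish: Bystander: aluminium soap dish 85 (x) x 125 (y) mm, 26 mm high with its soap, loose. Origin at the centre of its underside.
- pliers: Bystander: two pliers with grey plastic handles on a black tray 150 (x) x 100 (y) mm, 21 mm high, loose. Origin at the centre of its underside.
Not all that is in view belongs to the job. Leave any green or yellow look-alike of the part that bears tile_center alone.

How it is judged:
By the outcome, as a careful person would: the job done as asked, in the order asked, and still so for the second after the job is handed in, with the robot touching nothing.
It also fails if it takes over 72 s, if anything falls off the work surface, if the arm or the gripper's body presses on something with over 40 N, if the wrist force passes 120 N, or if a joint passes its speed limit or range.

## Working session

There is one attempt and no reset: what is moved stays moved. The work goes in short steps, Python scripts to look and compute and a tool call to move; the robot and the scene stay as the last step left them, time stands still between calls to the robot, and variables do not carry over. Pictures are saved under pics/ and viewed, at most 10 in all, crops included, and the job is handed in when it is done.

Besides the shell and the picture viewer there is one more tool, called after "Emit:" as a command line: name --argument value ..., lists and objects as JSON in quotes. carry_out: Moves the arm, as the interface text tells. Its arguments: {"type":"object","properties":{"steps":{"type":"array","items":{"type":"array"}},"force":{"type":"number"}},"required":["steps"]}

```bash
mkdir -p pics; ls
cat > h.py <<'E'
import numpy as np, cv2
from workcell import env
from scipy.spatial.transform import Rotation as R
def q2R(q): return R.from_quat([q[1],q[2],q[3],q[0]]).as_matrix()
def cloud(d,c):
    v,u=np.indices(d.shape)
    P=np.stack([(u-c['cx'])/c['fx']*d,-(v-c['cy'])/c['fy']*d,-d],-1)
    W=P@q2R(c['orientation']).T+np.array(c['origin'])
    W[d==0]=np.nan
    return W
def grab(n,name):
    c=env.get_calibration(n); p,d=env.read_camera(n)
    cv2.imwrite(f'pics/{name}.png',p[:,:,::-1]); W=cloud(d,c); np.savez(f'pics/{name}.npz',p=p,d=d,W=W)
    return p,d,W,c
E
python3 - <<'E'
from h import *
print(env.hold_point_z, env.get_state())
for n in("top","scene"):
    p,d,W,c=grab(n,n+"0"); print(c)
E
```

```text
pics
0.0187 {'clock': 0.0, 'joint_pos': array([ 1.19341337e+00,  3.14009766e-01,  4.49690738e-02,  1.30362071e+00,
       -2.45729323e-05,  1.43119690e+00]), 'qvel': array([ 0.00057084, -0.00322152,  0.00174074, -0.00068197,  0.00131507,
       -0.00024748]), 'tau': array([-1.27531825e-03, -4.80625212e+01,  2.98534745e+01,  1.92893978e-02,
       -2.72779052e-04,  4.75993048e-06]), 'tcp_pos': array([0.13526129, 0.55832319, 0.23039951]), 'orientation': array([-2.26498640e-04,  1.18611805e-01,  9.92940265e-01, -9.04694949e-04]), 'wrist_force': array([ 0.08549756, -0.7365192 ,  0.2385114 ]), 'ft_torque': array([ 0.00379812,  0.02168412, -0.0354442 ]), 'grip_force': 0.0, 'finger_gap': 0.08518870518737541}
{'fx': 478.5803851310972, 'fy': 478.5803851310972, 'cx': 322.11431366909983, 'cy': 196.48322284948014, 'origin': array([0.39151003, 0.02950957, 1.51655952]), 'orientation': array([-0.7015387 , -0.02476905,  0.02836897,  0.71163554])}
{'fx': 448.1600055919056, 'fy': 448.1600055919056, 'cx': 321.91725033792596, 'cy': 198.6685300690228, 'origin': array([1.59780318, 0.32690946, 1.05304613]), 'orientation': array([0.56223687, 0.24216534, 0.32757442, 0.71968093])}
```

View pics/top0.png

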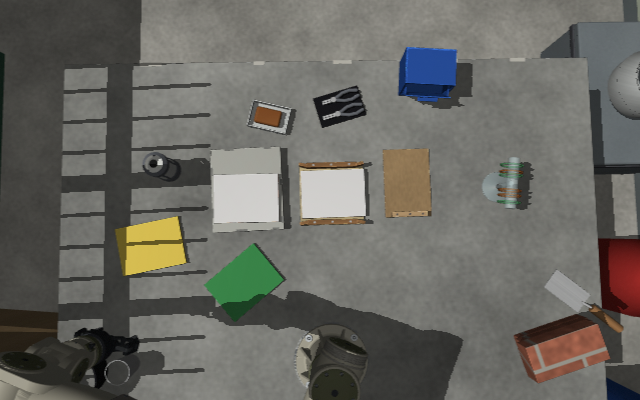

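View pics/scene0.png

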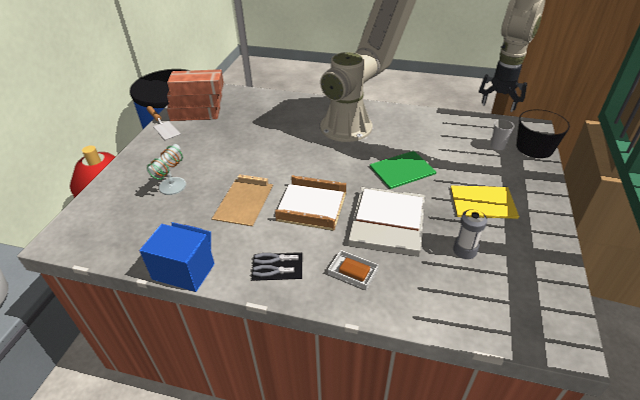

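The top view shows these white tiles: one on the slab at (246,197) and one in the rack at (333,192). The green (245,282) and yellow (152,246) tiles are look-alikes. The one on the slab is the spare, since it is white, loose and lies on concrete. The sheet is at (407,182), with its strip at (408,213) towards the robot.

Run:
```python
from h import *
z=np.load('pics/top0.npz');p=z['p'];W=z['W']
c=p[130:250,190:450]; cv2.imwrite('pics/crop1.png',cv2.resize(c,None,fx=3,fy=3,interpolation=cv2.INTER_CUBIC)[:,:,::-1])
hsv=cv2.cvtColor(p,cv2.COLOR_RGB2HSV)
white=(hsv[...,1]<25)&(hsv[...,2]>205)
brown=(hsv[...,1]>70)&(hsv[...,0]<25)
def rect(m,u0,u1,v0,v1,name,zlo,zhi):
    k=np.zeros_like(m);k[v0:v1,u0:u1]=m[v0:v1,u0:u1]
    k&=(W[...,2]>zlo)&(W[...,2]<zhi)
    k=cv2.morphologyEx(k.astype(np.uint8),cv2.MORPH_OPEN,np.ones((3,3)))>0
    P=W[k]; r=cv2.minAreaRect((P[:,:2]*1000).astype(np.float32))
    print(name,k.sum(),np.round(r[0],1),np.round(r[1],1),round(r[2],2),'z',np.round(np.percentile(P[:,2],[5,50,95])*1000,1)); 
rect(white,205,290,140,240,'tile',.02,.06)
rect(white,295,372,155,230,'base',.01,.05)
rect(brown,295,375,150,235,'rails',.035,.06)
rect(brown,378,440,140,225,'sheet',-.01,.05)
rect(brown,378,440,205,225,'strip',.018,.05)
rect(np.ones_like(white),205,290,140,240,'slab+',.02,.06)
```

```text
tile 2545 [501.7 257. ] [146.6 193. ] 0.48 z [38.3 43.4 48.6]
base 2645 [513.8 -11.3] [146.3 194.6] 1.03 z [17.8 23.2 28.7]
rails 522 [513.4  -7.4] [192.  195.1] 0.75 z [41.3 46.9 52.2]
sheet 3055 [ 546.5 -248.8] [215.4 146.6] 0.99 z [ 0.5  6.4 25.9]
strip 157 [ 446.6 -251. ] [110.5  15.9] 89.57 z [24.5 31.6 36.4]
slab+ 5870 [530.6 256. ] [260.4 221.3] 2.03 z [27.2 38.8 47.6]
```

View pics/crop1.png

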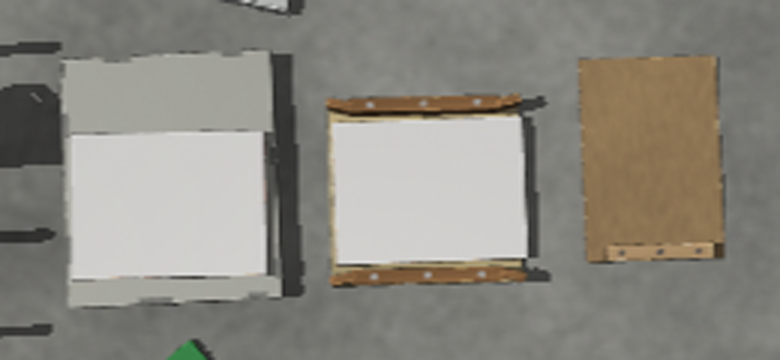

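```bash
cat >> h.py <<'E'
def plan(*wps):
    "wps: (x,y,z mm, yaw deg of tool y); prints turn deg and shift cm from the present pose"
    s=env.get_state(); R0=q2R(s['orientation']); p0=np.array(s['tcp_pos'])
    print('t',round(s['clock'],2),'tcp',np.round(p0*1e3,1),'yaw',round(np.degrees(np.arctan2(R0[1,1],R0[0,1])),2),'gap',round(s['finger_gap']*1e3,1),'grip',round(s['grip_force'],1),'F',np.round(s['wrist_force'],1))
    for x,y,z,w in wps:
        c,n=np.cos(np.radians(w)),np.sin(np.radians(w))
        Rt=np.array([[-n,c,0],[c,n,0],[0,0,-1]])
        print(np.round(np.degrees(R.from_matrix(R0.T@Rt).as_rotvec()),2).tolist(),np.round(R0.T@(np.array([x,y,z])/1e3-p0)*100,2).tolist())
E
python3 -c "
from h import *
print(q2R(env.get_calibration('wrist')['orientation']),env.get_calibration('wrist')['origin'])
plan((430,100,250,25),(446,-250,250,0))"
```

```text
[[ 2.35918799e-01 -9.20368310e-01 -3.11872560e-01]
 [ 9.71772380e-01  2.23151016e-01  7.65641217e-02]
 [-8.72512591e-04 -3.21132056e-01  9.47034023e-01]] [0.05543029 0.57877616 0.37321471]
t 0.1 tcp [135.3 558.4 230.5] yaw 76.37 gap 85.2 grip 0.0 F [-0.4 -0.3  1.1]
[-0.09, 0.03, 51.37] [-39.44, -37.61, -1.9]
[-0.09, 0.05, 76.37] [-49.24, -71.25, -1.84]
```

Emit:
carry_out --steps '[[[0, 0, 10], [-6, -4, -1], 0], [[0, 0, 20], [-11, -9, -2], 0], [[0, 0, 30], [-16, -14, -2], 0], [[0, 0, 35], [-21, -19, -2], 0], [[0, 0, 40], [-25.5, -23.5, -2], 0], [[0, 0, 45], [-30, -28, -2], 0], [[0, 0, 50], [-34, -32, -2], 0], [[0, 0, 51], [-38, -36, -2], 0]]'

```text
clock: 1.1
tcp_pos: [0.4071, 0.1395, 0.2512]
orientation: [0.0, 0.535, 0.845, 0.0]
wrist_force: [1.9, 1.7, -0.1]
finger_gap: 0.0854
grip_force: 0.0
```

```bash
python3 -c "
from h import *
plan((446,-250,250,0))"
```

```text
t 1.1 tcp [407.1 139.5 251.2] yaw 25.31 gap 85.4 grip 0.0 F [ 1.9  1.7 -0.1]
[0.01, -0.01, 25.31] [-36.88, -13.14, 0.11]
```

Emit:
carry_out --steps '[[[0, 0, 5], [-5, -2, 0], 0], [[0, 0, 12], [-11, -4, 0], 0], [[0, 0, 20], [-17, -6, 0], 0], [[0, 0, 25], [-23, -8, 0], 0], [[0, 0, 25.3], [-29, -10, 0], 0], [[0, 0, 25.3], [-34, -12, 0], 0], [[0, 0, 25.3], [-36.9, -13.1, 0], 0], [[0, 0, 25.3], [-36.9, -13.1, 0], 0]]'

```text
clock: 2.1
tcp_pos: [0.446, -0.2502, 0.2503]
orientation: [-0.001, 0.708, 0.706, -0.0]
wrist_force: [-0.6, 1.4, 0.3]
finger_gap: 0.0854
grip_force: 0.0
```

Run:
```python
from h import *
plan((446,-250,100,0))
p,d,W,c=grab('wrist','w1'); print(c['origin'])
```

```text
t 2.1 tcp [ 446.  -250.2  250.3] yaw -0.13 gap 85.4 grip 0.0 F [-0.6  1.4  0.3]
[-0.06, -0.04, -0.13] [0.0, 0.01, 15.03]
[ 0.44693192 -0.16677239  0.39307939]
```

View pics/w1.png

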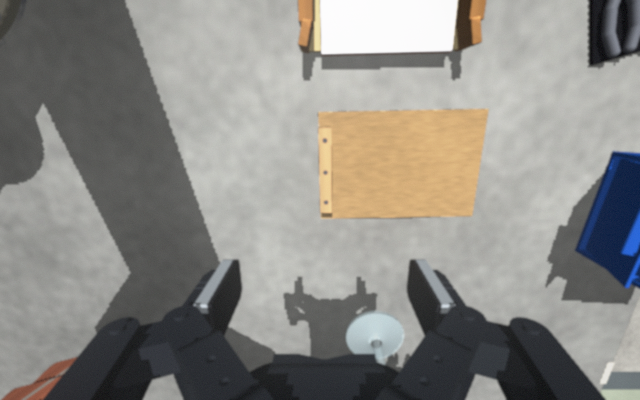

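The wrist view shows the strip at (326,170), the sheet from (320,112) to (480,216), and the rack's near end with the base-tile edge at rows 45–52.

```bash
cat >> h.py <<'E'
def rect(m,W,u0,u1,v0,v1,name,zlo,zhi):
    "min-area rectangle in world x,y (mm) of masked pixels in a window and height band"
    k=np.zeros_like(m);k[v0:v1,u0:u1]=m[v0:v1,u0:u1]
    k&=(W[...,2]>zlo)&(W[...,2]<zhi)
    n,l,st,_=cv2.connectedComponentsWithStats(cv2.morphologyEx(k.astype(np.uint8),cv2.MORPH_OPEN,np.ones((3,3))))
    P=W[l==1+st[1:,4].argmax()]; r=cv2.minAreaRect((P[:,:2]*1000).astype(np.float32))
    print(name,len(P),np.round(r[0],1),np.round(r[1],1),round(r[2],2),'z',np.round(np.percentile(P[:,2],[5,50,95])*1000,1))
    print('   corners',np.round(cv2.boxPoints(r),1).tolist()); return r
def masks(p):
    h=cv2.cvtColor(p,cv2.COLOR_RGB2HSV)
    return (h[...,1]<25)&(h[...,2]>205),(h[...,1]>70)&(h[...,0]<25)
E
python3 - <<'E'
from h import *
z=np.load('pics/w1.npz');p=z['p'];W=z['W'];w,b=masks(p)
rect(b,W,300,500,100,225,'sheet',-.02,.05)
rect(b,W,300,340,100,225,'strip',.02,.05)
k=W[45:52,330:450].reshape(-1,3)
for u in range(330,451,30):
    v=np.where(w[:80,u])[0].max(); print(u,v,np.round(W[v,u]*1e3,1),np.round(W[v+1,u]*1e3,1))
print(np.round([W[100:108,330:480,2].mean()*1e3,W[130:200,350:450,2].mean()*1e3],1))
E
```

```text
sheet 17018 [ 549.2 -248.2] [218.2 146.3] 0.95 z [ 3.9  5.2 29.2]
   corners [[438.8999938964844, -176.89999389648438], [441.29998779296875, -323.20001220703125], [659.5, -319.6000061035156], [657.0999755859375, -173.3000030517578]]
strip 969 [ 447.6 -249.2] [ 15.1 108.9] 1.03 z [28.9 30.1 31.4]
   corners [[439.1000061035156, -194.89999389648438], [441.0, -303.79998779296875], [456.1000061035156, -303.5], [454.1000061035156, -194.60000610351562]]
330 53 [ 453.6 -111.9   20.9] [ 453.6 -113.    21.4]
360 52 [ 487.8 -111.2   22.5] [ 488.1 -112.    20.8]
390 51 [ 522.2 -110.1   21.5] [ 522.  -111.4   22.8]
420 51 [ 556.  -110.5   23.2] [ 556.9 -111.1   20.4]
450 50 [ 590.5 -109.4   21.9] [ 590.4 -110.5   22.5]
[nan nan]
```

Run:
```python
from h import *
z=np.load('pics/w1.npz');p=z['p'];W=z['W'];w,b=masks(p)
for v in (5,15,25,35,45):
    u=np.where(w[v,310:470])[0]+310; print(np.round(W[v,u.min()]*1e3,1),np.round(W[v,u.max()]*1e3,1))
    bb=np.where(b[v,280:500]&(W[v,280:500,2]>.04))[0]+280
    print('  rail',np.round(W[v,bb[bb<380].max()]*1e3,1),np.round(W[v,bb[bb>380].min()]*1e3,1))
plan((447.6,-249.2,60,1),(447.6,-249.2,8.5,1))
```

```text
[442.5 -65.   22.4] [595.1 -62.4  11.4]
  rail [433.6 -71.4  46. ] [596.2 -70.4  40.6]
[442.4 -74.2  21.6] [595.9 -71.8  10. ]
  rail [434.4 -79.6  43.3] [596.7 -79.3  40.4]
[443.5 -84.2  22.9] [595.7 -82.   11.2]
  rail [432.2 -88.9  44.2] [598.6 -88.8  41.5]
[443.4 -93.7  21.6] [596.8 -91.7   9.1]
  rail [430.  -98.5  45.8] [601.8 -97.9  40.2]
[ 443.4 -103.8   21.6] [ 596.2 -102.5   11.4]Traceback (most recent call last):
  File "<stdin>", line 6, in <module>
    return umr_minimum(a, axis, None, out, keepdims, initial, where)
ValueError: zero-size array to reduction operation minimum which has no identity
```

```bash
python3 -c "
from h import *
plan((447.6,-249.2,60,1),(447.6,-249.2,8.5,1))"
```

```text
t 2.15 tcp [ 445.9 -248.6  250.5] yaw -0.04 gap 85.3 grip 0.0 F [-0.5  0.3 -0. ]
[-0.07, -0.08, -1.04] [-0.09, 0.2, 19.05]
[-0.07, -0.08, -1.04] [-0.1, 0.2, 24.2]
```

Emit:
carry_out --steps '[[[0, 0, -1], [-0.1, 0.2, 5], 0], [[0, 0, -1], [-0.1, 0.2, 10], 0], [[0, 0, -1], [-0.1, 0.2, 14], 0], [[0, 0, -1], [-0.1, 0.2, 17], 0], [[0, 0, -1], [-0.1, 0.2, 19], 0], [[0, 0, -1], [-0.1, 0.2, 20], 0], [[0, 0, -1], [-0.1, 0.2, 20], 0], [[0, 0, -1], [-0.1, 0.2, 20], 0]]'

```text
clock: 3.15
tcp_pos: [0.449, -0.2492, 0.0523]
orientation: [0.001, 0.7, 0.714, 0.0]
wrist_force: [0.2, -0.6, 0.5]
finger_gap: 0.0852
grip_force: 0.0
```

```bash
python3 -c "
from h import *
plan((447.6,-249.2,8.5,1))"
```

```text
t 3.15 tcp [ 449.  -249.2   52.3] yaw 1.1 gap 85.2 grip 0.0 F [ 0.2 -0.6  0.5]
[0.07, 0.05, 0.1] [0.01, -0.15, 4.38]
```

Emit:
carry_out --steps '[[[0, 0, 0], [0, -0.15, 2], 0], [[0, 0, 0], [0, -0.15, 3.6], 0], [[0, 0, 0], [0, -0.15, 4.3], 0], [[0, 0, 0], [0, -0.15, 4.35], 120], [[0, 0, 0], [0, -0.15, 4.35], 255], [[0, 0, 0], [0, -0.15, 4.35], 255], [[0, 0, 0], [0, -0.15, 4.35], 255], [[0, 0, 0], [0, -0.15, 4.35], 255]]' --force 80

```text
clock: 4.15
tcp_pos: [0.4473, -0.2495, 0.0085]
orientation: [0.001, 0.7, 0.714, 0.0]
wrist_force: [-0.6, -0.4, 5.6]
finger_gap: 0.0143
grip_force: 79.6
```

```bash
python3 -c "
from h import *
plan((447.6,-249.2,80,1),(517.4,-121,80,91))"
```

```text
t 4.15 tcp [ 447.3 -249.5    8.5] yaw 1.08 gap 14.3 grip 79.6 F [-0.6 -0.4  5.6]
[0.06, 0.04, 0.08] [0.02, 0.04, -7.15]
[0.01, 0.08, -89.92] [12.71, 7.26, -7.16]
```

Emit:
carry_out --steps '[[[0, 0, 0], [0, 0, -1], 255], [[0, 0, 0], [0, 0, -3], 255], [[0, 0, 0], [0, 0, -5.5], 255], [[0, 0, 0], [0, 0, -8], 255], [[0, 0, -6], [0, 0, -9], 255], [[0, 0, -14], [1, 0, -9], 255], [[0, 0, -23], [2.5, 1, -9], 255], [[0, 0, -32], [4, 2, -9], 255]]'

```text
clock: 5.15
tcp_pos: [0.4659, -0.2083, 0.098]
orientation: [-0.0, 0.475, 0.88, -0.0]
wrist_force: [-0.3, -0.3, -1.9]
finger_gap: 0.0146
grip_force: 78.7
```

```bash
python3 -c "
from h import *
plan((517.4,-121,95,91))"
```

```text
t 5.15 tcp [ 465.9 -208.3   98. ] yaw 33.34 gap 14.6 grip 78.7 F [-0.3 -0.3 -1.9]
[-0.0, -0.03, -57.66] [4.46, 9.1, 0.3]
```

Emit:
carry_out --steps '[[[0, 0, -9], [0.5, 1, 0], 255], [[0, 0, -18], [1.5, 3, 0], 255], [[0, 0, -27], [2.5, 5, 0], 255], [[0, 0, -36], [3.5, 7, 0], 255], [[0, 0, -45], [4.2, 8.5, 0], 255], [[0, 0, -53], [4.5, 9.1, 0], 255], [[0, 0, -57], [4.5, 9.1, 0], 255], [[0, 0, -57.7], [4.5, 9.1, 0], 255]]'

```text
clock: 6.15
tcp_pos: [0.5176, -0.1212, 0.0978]
orientation: [-0.0, -0.007, 1.0, 0.0]
wrist_force: [0.1, -0.1, -2.3]
finger_gap: 0.0145
grip_force: 78.7
```

Run:
```python
from h import *
p,d,W,c=grab('wrist','w2');grab('scene','s2')
plan((517.4,-121,40,91))
a=cv2.resize(cv2.imread('pics/w2.png'),(400,250)); s=cv2.imread('pics/s2.png')[120:280,200:460]
cv2.imwrite('pics/v2.png',np.hstack([a,cv2.resize(s,(400,250))]))
w,b=masks(p); rect(b,W,0,640,0,400,'brown',.08,.15)
```

```text
t 6.25 tcp [ 517.6 -121.4   97.8] yaw 90.72 gap 14.6 grip 78.7 F [ 0.9 -0.5 -1.6]
[0.01, -0.01, -0.28] [0.02, 0.04, 5.78]
brown 68143 [518.1 -22.5] [146.6 212.3] 0.68 z [ 93.5  94.5 119.5]
   corners [[443.5, 82.80000305175781], [446.0, -129.5], [592.5999755859375, -127.69999694824219], [590.0999755859375, 84.5]]
```

View pics/v2.png

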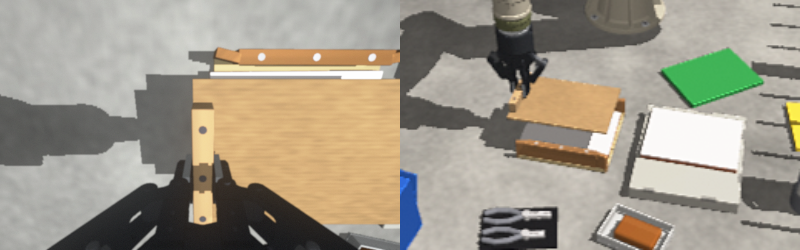

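Run:
```python
from h import *
z=np.load('pics/w2.npz');p=z['p'];W=z['W'];w,b=masks(p)
w&=(W[...,2]<.03)&(W[...,2]>.016)
v,u=np.where(w[90:135,300:640]); v+=90;u+=300
print(u.min(),u.max(),v.min(),v.max())
for uu in (360,420,480,540,600):
    k=np.where(w[100:135,uu])[0]
    if len(k): print(uu,np.round(W[k.min()+100,uu]*1e3,1))
for vv in range(v.min(),v.max()+1,2):
    k=np.where(w[vv,300:])[0]
    if len(k): print(vv,np.round(W[vv,k.min()+300]*1e3,1))
bb=b&(W[...,2]>.04)&(W[...,2]<.055)
for uu in (420,480,540,600):
    k=np.where(bb[60:110,uu])[0]
    if len(k): print('rail',uu,np.round(W[k.max()+60,uu]*1e3,1))
```

```text
336 611 113 125
360 [443.1 -95.3  20.9]
420 [442.6 -51.8  20.2]
480 [441.3  -9.1  21.4]
540 [440.7  33.8  21.7]
600 [439.5  78.   20.3]
113 [439.8  50.9  19.9]
115 [ 443.4 -110.3   17.9]
117 [ 444.7 -112.6   21.4]
119 [ 446.1 -112.6   22.1]
121 [445.4  38.9  22.4]
123 [446.8  38.6  23.4]
125 [448.3  40.5  21.2]
rail 420 [434.5 -60.9  46.1]
rail 480 [434.6 -22.4  45. ]
rail 540 [434.1  16.   44.6]
rail 600 [433.6  53.3  45.7]
```

```bash
python3 -c "
from h import *
plan((516.5,-121.3,38,91.1))"
```

```text
t 6.25 tcp [ 517.6 -121.4   97.8] yaw 90.72 gap 14.6 grip 78.7 F [ 0.9 -0.5 -1.6]
[0.01, -0.01, -0.38] [0.11, 0.01, 5.98]
```

Emit:
carry_out --steps '[[[0, 0, -0.4], [0.1, 0, 0.5], 255], [[0, 0, -0.4], [0.1, 0, 2], 255], [[0, 0, -0.4], [0.1, 0, 3.5], 255], [[0, 0, -0.4], [0.1, 0, 4.8], 255], [[0, 0, -0.4], [0.1, 0, 5.6], 255], [[0, 0, -0.4], [0.1, 0, 5.9], 255], [[0, 0, -0.4], [0.1, 0, 6], 255], [[0, 0, -0.4], [0.1, 0, 6], 255]]'

```text
clock: 7.25
tcp_pos: [0.5171, -0.1215, 0.0381]
orientation: [0.0, -0.01, 1.0, -0.0]
wrist_force: [-0.3, -0.8, -1.3]
finger_gap: 0.0144
grip_force: 78.6
```

```bash
python3 -c "
from h import *
plan((516.5,-121.3,30.5,91.1))"
```

```text
t 7.25 tcp [ 517.1 -121.5   38.1] yaw 91.17 gap 14.4 grip 78.6 F [-0.3 -0.8 -1.3]
[-0.01, 0.04, 0.07] [0.06, 0.02, 0.76]
```

Emit:
carry_out --steps '[[[0, 0, 0], [0.05, 0, 0.15], 255], [[0, 0, 0], [0.05, 0, 0.3], 255], [[0, 0, 0], [0.05, 0, 0.45], 255], [[0, 0, 0], [0.05, 0, 0.55], 255], [[0, 0, 0], [0.05, 0, 0.65], 255], [[0, 0, 0], [0.05, 0, 0.7], 255], [[0, 0, 0], [0.05, 0, 0.74], 255], [[0, 0, 0], [0.05, 0, 0.74], 255]]'

```text
clock: 8.25
tcp_pos: [0.5164, -0.1214, 0.0305]
orientation: [0.0, -0.01, 1.0, 0.0]
wrist_force: [-0.0, 1.1, -1.2]
finger_gap: 0.0145
grip_force: 79.0
```

Run:
```python
from h import *
p,d,W,c=grab('wrist','w3')
plan((516.5,-121.3,30.5,91.1))
w,b=masks(p); rect(b,W,0,640,0,400,'brown',.018,.035)
k=b&(W[...,2]>.018)&(W[...,2]<.034)
A=W[k];A=A[(A[:,1]>-100)&(A[:,0]>450)]
print(np.linalg.lstsq(np.c_[A[:,:2]-[.515,-.11],np.ones(len(A))],A[:,2],rcond=None)[0])
```

```text
t 8.3 tcp [ 516.4 -121.4   30.5] yaw 91.18 gap 14.1 grip 79.0 F [-1.1 -0.8  0. ]
[0.01, 0.01, 0.08] [-0.01, 0.01, -0.0]
brown 63332 [523.9 -18.4] [162.  220.5] 1.09 z [26.2 27.2 28.3]
   corners [[440.79998779296875, 90.30000305175781], [445.0, -130.10000610351562], [607.0, -127.0], [602.7999877929688, 93.4000015258789]]
[0. 0. 0.]
```

Emit:
carry_out --steps '[[[0, 0, 0], [0, 0, 0.04], 255], [[0, 0, 0], [0, 0, 0.04], 255], [[0, 0, 0], [0, 0, 0.04], 195], [[0, 0, 0], [0, 0, 0.02], 150], [[0, 0, 0], [0, 0, 0], 130], [[0, 0, 0], [0, 0, -0.5], 120], [[0, 0, 0], [0, 0, -4], 120], [[0, 0, 0], [0, 0, -9], 120]]'

```text
clock: 9.3
tcp_pos: [0.5151, -0.121, 0.1203]
orientation: [-0.002, -0.01, 1.0, 0.001]
wrist_force: [0.7, -0.5, -0.3]
finger_gap: 0.0454
grip_force: 0.0
```

Run:
```python
from h import *
plan((516,60,300,91))
```

```text
t 9.3 tcp [ 515.1 -121.   120.3] yaw 91.17 gap 45.4 grip 0.0 F [ 0.7 -0.5 -0.3]
[0.08, -0.17, 0.17] [-0.41, 18.12, -17.95]
```

Emit:
carry_out --steps '[[[0, 0, -5], [0, 0, -4], 100], [[0, 0, -15], [0, 4, -9], 80], [[0, 0, -25], [0, 9, -14], 80], [[0, 0, -35.5], [0, 14, -17], 80], [[0, 0, -46], [0, 19, -18], 80], [[0, 0, -56.5], [0, 24, -18], 80], [[0, 0, -67], [0, 29, -18], 80], [[0, 0, -77], [0, 34, -18], 80]]'

```text
clock: 10.3
tcp_pos: [0.5091, 0.2202, 0.3009]
orientation: [0.0, -0.633, 0.774, -0.0]
wrist_force: [-0.1, -0.1, -0.4]
finger_gap: 0.0587
grip_force: 0.0
```

Run:
```python
from h import *
plan((508,270,300,181))
```

```text
t 10.3 tcp [509.1 220.2 300.9] yaw 168.51 gap 58.7 grip 0.0 F [-0.1 -0.1 -0.4]
[-0.05, 0.02, -12.49] [-4.86, 1.1, 0.1]
```

Emit:
carry_out --steps '[[[0, 0, -8], [-2, 0.4, 0], 80], [[0, 0, -12.5], [-4, 0.8, 0], 80], [[0, 0, -12.5], [-4.9, 1.1, 0], 80], [[0, 0, -12.5], [-4.9, 1.1, 0], 80], [[0, 0, -12.5], [-4.9, 1.1, 0], 80], [[0, 0, -12.5], [-4.9, 1.1, 0], 80], [[0, 0, -12.5], [-4.9, 1.1, 0], 80], [[0, 0, -12.5], [-4.9, 1.1, 0], 80]]'

```text
clock: 11.3
tcp_pos: [0.5087, 0.2684, 0.3005]
orientation: [-0.0, 0.711, -0.703, 0.0]
wrist_force: [-0.2, 0.4, 0.1]
finger_gap: 0.0589
grip_force: 0.0
```

Run:
```python
from h import *
p,d,W,c=grab('wrist','w4')
plan((508,270,300,181))
w,b=masks(p)
rect(w,W,0,640,0,400,'tile',.035,.05)
rect(b,W,0,640,0,400,'sheet',.0245,.034)
rect(b,W,0,640,0,400,'strip',.0485,.06)
```

```text
t 11.35 tcp [508.6 268.5 300.4] yaw -179.35 gap 58.1 grip 0.0 F [ 0.4 -0.   0.1]
[-0.0, 0.01, -0.35] [-0.15, 0.06, 0.04]
tile 15612 [504.2 258.6] [150.1 199.3] 0.3 z [41.  42.3 43.6]
   corners [[428.70001220703125, 357.8999938964844], [429.70001220703125, 158.60000610351562], [579.7999877929688, 159.39999389648438], [578.7000122070312, 358.70001220703125]]
sheet 2289 [514.1  77.9] [145.6  21. ] 0.63 z [25.8 27.2 28.6]
   corners [[441.20001220703125, 87.5999984741211], [441.3999938964844, 66.5999984741211], [587.0999755859375, 68.19999694824219], [586.7999877929688, 89.19999694824219]]Traceback (most recent call last):
  File "<stdin>", line 7, in <module>
  File "h.py", line 28, in rect
    P=W[l==1+st[1:,4].argmax()]; r=cv2.minAreaRect((P[:,:2]*1000).astype(np.float32))
             ~~~~~~~~~~~~~~~^^
ValueError: attempt to get argmax of an empty sequence
```

View pics/w4.png

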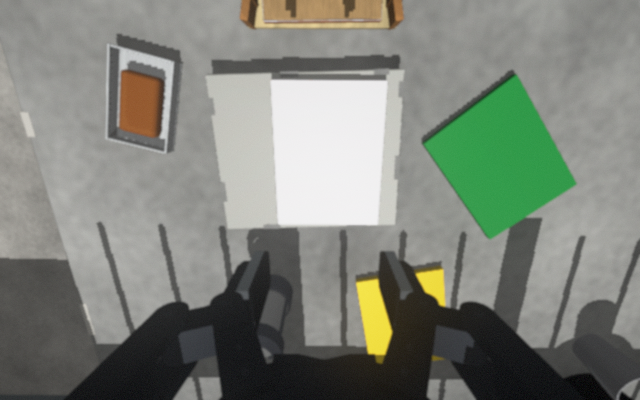

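Run:
```python
from h import *
z=np.load('pics/w4.npz');W=z['W'];s=env.get_state()
T=(W-np.array(s['tcp_pos']))@q2R(s['orientation'])
for a,b in((225,300),(360,435)):
    Q=T[235:330,a:b].reshape(-1,3); Q=Q[(Q[:,2]<.03)&(Q[:,2]>-.03)]
    print(len(Q),np.round(np.percentile(Q,[1,5,50,95,99],axis=0)*1e3,1).tolist())
plan((395,258,300,90.3))
```

```text
973 [[-11.2, -43.4, -29.8], [-9.0, -42.5, -29.1], [6.3, -31.0, -20.3], [10.5, -30.0, -8.3], [10.9, -29.9, -6.1]]
976 [[-11.5, 28.2, -29.8], [-9.2, 28.3, -29.1], [6.2, 29.3, -20.4], [10.4, 40.8, -8.2], [10.8, 41.7, -6.0]]
t 11.35 tcp [508.6 268.5 300.4] yaw -179.35 gap 58.1 grip 0.0 F [ 0.4 -0.   0.1]
[0.0, 0.01, 90.35] [0.92, 11.38, 0.04]
```

Emit:
carry_out --steps '[[[0, 0, 10], [0, 2, 2], 80], [[0, 0, 20.5], [0.3, 5, 5], 80], [[0, 0, 31], [0.5, 8, 9], 80], [[0, 0, 41.5], [0.7, 10.5, 13], 80], [[0, 0, 52], [0.9, 11.4, 16], 80], [[0, 0, 62.5], [0.9, 11.4, 17.5], 80], [[0, 0, 73], [0.9, 11.4, 18], 80], [[0, 0, 83.5], [0.9, 11.4, 18], 80]]'

```text
clock: 12.35
tcp_pos: [0.3943, 0.2582, 0.1199]
orientation: [-0.0, -0.06, 0.998, -0.0]
wrist_force: [-0.2, 0.2, 0.2]
finger_gap: 0.0589
grip_force: 0.0
```

Run:
```python
from h import *
plan((395,259,60,90.4),(395,259,28,90.4))
```

```text
t 12.35 tcp [394.3 258.2 119.9] yaw 96.83 gap 58.9 grip 0.0 F [-0.2  0.2  0.2]
[-0.01, -0.05, 6.43] [-0.09, 0.07, 5.99]
[-0.01, -0.05, 6.43] [-0.09, 0.07, 9.19]
```

Emit:
carry_out --steps '[[[0, 0, 3], [-0.1, 0.1, 2], 80], [[0, 0, 6], [-0.1, 0.1, 5], 80], [[0, 0, 6.4], [-0.1, 0.1, 7], 80], [[0, 0, 6.4], [-0.1, 0.1, 8.2], 80], [[0, 0, 6.4], [-0.1, 0.1, 8.8], 80], [[0, 0, 6.4], [-0.1, 0.1, 9.1], 80], [[0, 0, 6.4], [-0.1, 0.1, 9.2], 80], [[0, 0, 6.4], [-0.1, 0.1, 9.2], 80]]'

```text
clock: 13.35
tcp_pos: [0.3959, 0.2597, 0.0288]
orientation: [0.0, -0.007, 1.0, 0.0]
wrist_force: [-0.4, 1.1, -0.2]
finger_gap: 0.0584
grip_force: 0.0
```

Run:
```python
from h import *
plan((412,259,28,90.4),(425.5,259,28,91.1))
```

```text
t 13.35 tcp [395.9 259.7  28.8] yaw 90.77 gap 58.4 grip 0.0 F [-0.4  1.1 -0.2]
[0.02, 0.04, 0.37] [-1.61, -0.09, 0.08]
[0.02, 0.04, -0.33] [-2.96, -0.11, 0.08]
```

Emit:
carry_out --steps '[[[0, 0, 0], [-0.8, -0.1, 0.05], 80], [[0, 0, -0.3], [-1.6, -0.1, 0.05], 80], [[0, 0, -0.3], [-2.0, -0.1, 0.05], 80], [[0, 0, -0.3], [-2.3, -0.1, 0.05], 80], [[0, 0, -0.3], [-2.6, -0.1, 0.05], 80], [[0, 0, -0.3], [-2.8, -0.1, 0.05], 80], [[0, 0, -0.3], [-2.95, -0.1, 0.05], 80], [[0, 0, -0.3], [-2.95, -0.1, 0.05], 80]]'

```text
clock: 14.35
tcp_pos: [0.4233, 0.2584, 0.0273]
orientation: [-0.002, -0.009, 1.0, -0.0]
wrist_force: [-4.5, -0.1, 2.2]
finger_gap: 0.0587
grip_force: 2.4
```

Run:
```python
from h import *
plan((400,259,28,91.1),(400,259,120,91.1),(470,330,200,150))
p,d,W,c=grab('top','top5');w,b=masks(p)
rect(w,W,205,290,140,240,'tile',.034,.06)
```

```text
t 14.35 tcp [423.3 258.4  27.3] yaw 91.09 gap 58.7 grip 2.4 F [-4.5 -0.1  2.2]
[-0.05, -0.2, -0.01] [2.32, 0.11, -0.06]
[-0.05, -0.2, -0.01] [2.36, 0.1, -9.26]
[0.06, -0.2, -58.91] [-4.75, 7.06, -17.29]
tile 2075 [513.5 257.7] [138.1 194.7] 0.87 z [38.1 43.3 48.5]
   corners [[443.0, 354.0], [445.8999938964844, 159.3000030517578], [584.0, 161.39999389648438], [581.0999755859375, 356.1000061035156]]
```

Emit:
carry_out --steps '[[[0, 0, 0], [-0.2, 0.1, 0], 80], [[0, 0, 0], [-0.35, 0.1, 0], 80], [[0, 0, 0], [-0.35, 0.1, 0], 80], [[0, 0, 0], [1, 0.1, 0], 80], [[0, 0, 0], [2.3, 0.1, -0.1], 80], [[0, 0, 0], [2.3, 0.1, -4], 80], [[0, 0, 0], [2.3, 0.1, -9], 80], [[0, 0, 0], [2.3, 0.1, -15], 80]]'

```text
clock: 15.4
tcp_pos: [0.4007, 0.2592, 0.1791]
orientation: [-0.0, -0.01, 1.0, -0.0]
wrist_force: [1.2, 1.0, -0.7]
finger_gap: 0.0584
grip_force: 0.0
```

Run:
```python
from h import *
plan((511,385,175,181.1),(511,385,28,181.1))
```

```text
t 15.4 tcp [400.7 259.2 179.1] yaw 91.1 gap 58.4 grip 0.0 F [ 1.2  1.  -0.7]
[0.01, -0.04, -90.0] [-11.26, 12.36, 0.4]
[0.01, -0.04, -90.0] [-11.27, 12.37, 15.1]
```

Emit:
carry_out --steps '[[[0, 0, -10], [-2, 3, -2], 80], [[0, 0, -20.5], [-5, 6, -4], 80], [[0, 0, -31], [-8, 9, -4], 80], [[0, 0, -41.5], [-10, 11.5, -4], 80], [[0, 0, -52], [-11.3, 12.4, -4], 80], [[0, 0, -62.5], [-11.3, 12.4, -4], 80], [[0, 0, -73], [-11.3, 12.4, -4], 80], [[0, 0, -83.5], [-11.3, 12.4, -4], 80]]'

```text
clock: 16.4
tcp_pos: [0.5122, 0.3858, 0.2182]
orientation: [0.0, -0.675, 0.738, -0.0]
wrist_force: [-0.2, -0.0, 0.0]
finger_gap: 0.0587
grip_force: 0.0
```

Run:
```python
from h import *
p,d,W,c=grab('wrist','w6')
w,b=masks(p)
rect(w,W,0,640,0,400,'tile',.035,.05)
plan((511,385,60,181.1),(511,385,28,181.1))
```

```text
tile 18441 [515.5 282.5] [149.7 155.4] 0.95 z [40.9 42.2 43.4]
   corners [[439.29998779296875, 358.8999938964844], [441.8999938964844, 203.5], [591.5999755859375, 206.0], [589.0, 361.3999938964844]]
t 16.45 tcp [512.1 385.7 218.2] yaw 175.25 gap 58.4 grip 0.0 F [-0.7  0.3  0.3]
[-0.03, 0.02, -5.85] [0.09, 0.11, 15.82]
[-0.03, 0.02, -5.85] [0.09, 0.12, 19.02]
```

Emit:
carry_out --steps '[[[0, 0, -4], [0.1, -0.15, 5], 80], [[0, 0, -5.8], [0.1, -0.15, 10], 80], [[0, 0, -5.8], [0.1, -0.15, 14], 80], [[0, 0, -5.8], [0.1, -0.15, 16.5], 80], [[0, 0, -5.8], [0.1, -0.15, 18], 80], [[0, 0, -5.8], [0.1, -0.15, 18.7], 80], [[0, 0, -5.8], [0.1, -0.15, 19], 80], [[0, 0, -5.8], [0.1, -0.15, 19], 80]]'

```text
clock: 17.45
tcp_pos: [0.5147, 0.3848, 0.0288]
orientation: [-0.001, 0.709, -0.705, 0.0]
wrist_force: [-0.8, -0.6, -0.3]
finger_gap: 0.0586
grip_force: 0.0
```

Run:
```python
from h import *
plan((514.4,375,28,181),(514.4,171,28,181),(514.4,100,28,181))
```

```text
t 17.45 tcp [514.7 384.8  28.8] yaw -179.64 gap 58.6 grip 0.0 F [-0.8 -0.6 -0.3]
[-0.08, 0.04, -0.64] [0.98, 0.04, 0.08]
[-0.08, 0.04, -0.64] [21.38, 0.16, 0.06]
[-0.08, 0.04, -0.64] [28.48, 0.21, 0.05]
```

Emit:
carry_out --steps '[[[0, 0, -0.6], [0.8, 0, 0.05], 80], [[0, 0, -0.6], [1.4, 0, 0.05], 80], [[0, 0, -0.6], [2, 0, 0.05], 80], [[0, 0, -0.6], [2.8, 0, 0.05], 80], [[0, 0, -0.6], [3.8, 0, 0.05], 80], [[0, 0, -0.6], [4.8, 0, 0.05], 80], [[0, 0, -0.6], [5.8, 0, 0.05], 80], [[0, 0, -0.6], [6.8, 0.05, 0.05], 80]]'

```text
clock: 18.45
tcp_pos: [0.5145, 0.3161, 0.0279]
orientation: [-0.001, 0.713, -0.701, 0.0]
wrist_force: [0.8, 5.8, 2.5]
finger_gap: 0.0587
grip_force: 2.5
```

Run:
```python
from h import *
p,d,W,c=grab('wrist','w7')
w,b=masks(p)
rect(w,W,0,640,0,400,'tile',.035,.05)
plan((514.4,171,28,181),(514.4,99,28,181))
```

```text
tile 15372 [460.8 250.5] [ 42.2 109.2] 1.63 z [41.  42.1 43.2]
   corners [[438.1000061035156, 304.5], [441.20001220703125, 195.3000030517578], [483.3999938964844, 196.5], [480.29998779296875, 305.70001220703125]]
t 18.5 tcp [514.2 314.5  27.6] yaw -179.09 gap 58.3 grip 2.0 F [1.2 3.1 1.9]
[-0.01, -0.07, -0.09] [14.34, 0.21, -0.02]
[-0.01, -0.07, -0.09] [21.54, 0.33, -0.01]
```

Emit:
carry_out --steps '[[[0, 0, 0], [0.8, 0, 0], 80], [[0, 0, 0], [1.6, 0, 0], 80], [[0, 0, 0], [2.4, 0.05, 0], 80], [[0, 0, 0], [3.2, 0.05, 0], 80], [[0, 0, 0], [4, 0.05, 0], 80], [[0, 0, 0], [4.8, 0.1, 0], 80], [[0, 0, 0], [5.6, 0.1, 0], 80], [[0, 0, 0], [6.4, 0.1, 0], 80]]'

```text
clock: 19.5
tcp_pos: [0.5141, 0.2521, 0.0275]
orientation: [-0.0, 0.713, -0.701, -0.0]
wrist_force: [-0.3, 5.2, 3.2]
finger_gap: 0.0586
grip_force: 2.6
```

Run:
```python
from h import *
p,d,W,c=grab('wrist','w8')
w,b=masks(p)
rect(w,W,0,640,0,400,'tile',.03,.05)
rect(b,W,0,640,0,400,'strip',.0485,.06)
plan((514.4,171,28,181),(514.4,99,28,181))
```

```text
tile 15458 [457.1 189.5] [ 47.6 115. ] 1.61 z [41.  42.1 43.2]
   corners [[431.70001220703125, 246.3000030517578], [434.8999938964844, 131.39999389648438], [482.5, 132.6999969482422], [479.29998779296875, 247.6999969482422]]Traceback (most recent call last):
  File "<stdin>", line 5, in <module>
  File "h.py", line 28, in rect
    P=W[l==1+st[1:,4].argmax()]; r=cv2.minAreaRect((P[:,:2]*1000).astype(np.float32))
             ~~~~~~~~~~~~~~~^^
ValueError: attempt to get argmax of an empty sequence
```

View pics/w8.png

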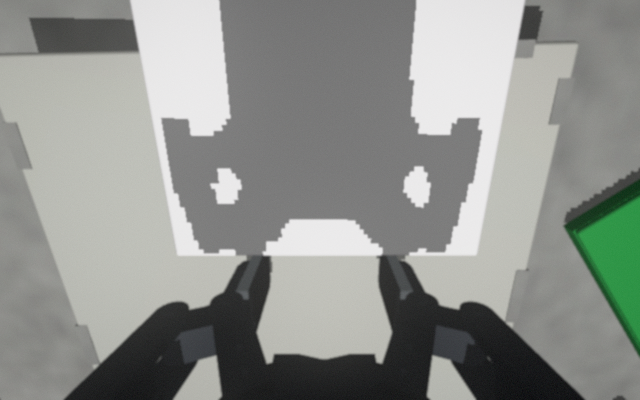

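The tile is in front of both fingers, with its rear edge at row 255 running from (178,255) to (478,255), and its edges converge evenly.

```bash
cat >> h.py <<'E'
def edges(W,rows,zlo=.034,zhi=.046):
    for v in rows:
        u=np.where((W[v,:,2]>zlo)&(W[v,:,2]<zhi))[0]
        if len(u): print(v,np.round(W[v,u.min()]*1e3,1),np.round(W[v,u.max()]*1e3,1))
E
python3 - <<'E'
from h import *
W=np.load('pics/w8.npz')['W']; edges(W,(0,60,120,180,230))
t=np.load('pics/w8.npz')
plan((514.4,171,28,181),(514.4,99,28,181))
E
```

```text
0 [589.7 134.8  42.2] [441.6 132.2  41.9]
60 [589.2 155.2  42.6] [441.5 152.7  42.7]
120 [589.1 178.1  42.2] [441.2 175.6  42.2]
180 [589.1 204.5  41.4] [440.4 201.8  42. ]
230 [588. 229.  42.] [440.7 226.2  42.7]
t 19.55 tcp [514.  250.9  27.4] yaw -179.06 gap 58.7 grip 1.3 F [ 0.5  1.8 -0. ]
[0.02, -0.06, -0.06] [7.99, 0.09, -0.05]
[0.02, -0.06, -0.06] [15.19, 0.21, -0.04]
```

Emit:
carry_out --steps '[[[0, 0, 0], [0.8, 0, 0], 80], [[0, 0, 0], [1.6, 0, 0], 80], [[0, 0, 0], [2.4, 0.05, 0], 80], [[0, 0, 0], [3.2, 0.05, 0], 80], [[0, 0, 0], [4, 0.05, 0], 80], [[0, 0, 0], [4.8, 0.05, 0], 80], [[0, 0, 0], [5.6, 0.1, 0], 80], [[0, 0, 0], [6.4, 0.1, 0], 80]]'

```text
clock: 20.55
tcp_pos: [0.5137, 0.1875, 0.027]
orientation: [0.001, 0.713, -0.701, -0.0]
wrist_force: [-0.1, 2.9, -1.2]
finger_gap: 0.0588
grip_force: 1.5
```

Run:
```python
from h import *
p,d,W,c=grab('wrist','w9')
edges(W,(0,60,120,180,230))
p,d,W,c=grab('top','top9');w,b=masks(p)
rect(w,W,230,372,130,240,'tile',.03,.06)
rect(b,W,355,390,160,225,'strip',.035,.07)
plan((514.4,120,28,181),(514.4,99,28,181))
cv2.imwrite('pics/v9.png',cv2.resize(p[130:250,220:420],None,fx=3,fy=3)[:,:,::-1])
```

```text
0 [609.2  71.7  45.9] [419.2  68.5  45.7]
60 [611.5  91.4  45.9] [418.8  88.2  45.7]
120 [589.1 113.6  40.7] [439.9 111.1  40.5]
180 [588.  139.5  41.9] [440.4 137.   42.3]
230 [588.4 164.3  41.6] [439.7 161.6  42.1]
tile 552 [460.1  68.5] [ 40.1 179.4] 0.46 z [36.9 41.9 47.1]
   corners [[439.29998779296875, 158.0], [440.79998779296875, -21.399999618530273], [480.8999938964844, -21.100000381469727], [479.5, 158.3000030517578]]
strip 64 [ 496.6 -121.4] [15.2 34.4] 89.02 z [42.9 52.6 56.7]
   corners [[479.29998779296875, -128.6999969482422], [513.7000122070312, -129.3000030517578], [513.9000244140625, -114.0999984741211], [479.5, -113.5]]
t 20.65 tcp [513.7 186.7  27. ] yaw -179.11 gap 58.3 grip 0.0 F [-1.5 -0.4  0.1]
[0.07, -0.12, -0.11] [6.67, 0.04, -0.09]
[0.07, -0.12, -0.11] [8.77, 0.07, -0.09]
```

View pics/v9.png

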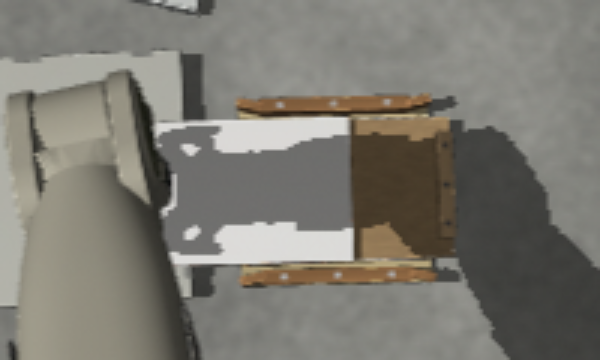

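The tile is in the rack between the rails, its front edge at crop (353,185), and the strip at (447,185) has not moved.

Emit:
carry_out --steps '[[[0, 0, 0], [0.7, 0, 0], 80], [[0, 0, 0], [1.4, 0, 0], 80], [[0, 0, 0], [2.1, 0, 0], 80], [[0, 0, 0], [2.8, 0, 0], 80], [[0, 0, 0], [3.5, 0.05, 0], 80], [[0, 0, 0], [4.2, 0.05, 0], 80], [[0, 0, 0], [4.9, 0.05, 0.1], 80], [[0, 0, 0], [5.6, 0.05, 0.3], 80]]'

```text
clock: 21.65
tcp_pos: [0.5157, 0.1328, 0.0254]
orientation: [-0.002, 0.713, -0.701, 0.0]
wrist_force: [-0.9, 6.0, 4.0]
finger_gap: 0.0588
grip_force: 3.0
```

Run:
```python
from h import *
p,d,W,c=grab('wrist','w10')
edges(W,(120,180,230),.034,.043)
p,d,W,c=grab('top','top10');w,b=masks(p)
rect(b,W,355,390,160,225,'strip',.035,.07)
plan((514.4,99,24,181))
```

```text
120 [596.1  58.8  42.3] [433.2  56.   41.8]
180 [600.5  84.5  42.4] [429.3  81.4  42.7]
230 [589.7 110.1  38.9] [441.5 107.5  38.9]
strip 62 [ 496.6 -121.3] [34.9 14.2] 1.68 z [40.1 52.3 57.4]
   corners [[479.0, -114.80000305175781], [479.3999938964844, -128.89999389648438], [514.2999877929688, -127.9000015258789], [513.7999877929688, -113.69999694824219]]
t 21.75 tcp [515.7 131.9  25. ] yaw -179.05 gap 58.7 grip 1.1 F [1.  3.  1.6]
[-0.11, -0.0, -0.05] [3.29, 0.18, 0.1]
```

Emit:
carry_out --steps '[[[0, 0, 0], [0.5, 0.1, 0], 80], [[0, 0, 0], [1, 0.15, 0.05], 80], [[0, 0, 0], [1.5, 0.18, 0.1], 80], [[0, 0, 0], [1.9, 0.18, 0.1], 80], [[0, 0, 0], [2.3, 0.18, 0.1], 80], [[0, 0, 0], [2.6, 0.18, 0.1], 80], [[0, 0, 0], [2.8, 0.18, 0.1], 80], [[0, 0, 0], [2.9, 0.18, 0.1], 80]]'

```text
clock: 22.75
tcp_pos: [0.514, 0.104, 0.0241]
orientation: [-0.001, 0.713, -0.701, -0.0]
wrist_force: [-1.4, 6.7, 3.4]
finger_gap: 0.0592
grip_force: 2.9
```

Run:
```python
from h import *
p,d,W,c=grab('top','top11');w,b=masks(p)
rect(b,W,355,390,150,235,'strip',.0475,.07)
rect(w,W,280,390,150,235,'tile',.03,.05)
p,d,W,c=grab('wrist','w11')
edges(W,(225,230,240),.034,.041)
plan((514.4,99,24,181))
```

```text
strip 56 [ 536.6 -120.1] [13.4 35.2] 87.95 z [48.7 52.8 58.1]
   corners [[518.7999877929688, -126.0999984741211], [553.9000244140625, -127.4000015258789], [554.4000244140625, -114.0999984741211], [519.2000122070312, -112.80000305175781]]
tile 484 [459.9 -36.7] [136.2  37.3] 89.15 z [34.8 40.3 45.1]
   corners [[440.20001220703125, -104.5], [477.6000061035156, -105.0], [479.6000061035156, 31.100000381469727], [442.29998779296875, 31.700000762939453]]
225 [599.5  77.8  39.8] [431.   74.9  39.6]
230 [599.7  80.2  40.1] [430.1  77.3  39.9]
240 [600.4  85.3  40.4] [428.8  82.3  40.3]
t 22.85 tcp [513.9 103.9  24. ] yaw -179.0 gap 58.8 grip 2.6 F [0.  4.3 2.6]
[-0.08, 0.07, 0.0] [0.49, -0.04, 0.0]
```

Emit:
carry_out --steps '[[[0, 0, 0], [0.15, 0, 0], 80], [[0, 0, 0], [0.25, 0, 0], 80], [[0, 0, 0], [0.33, 0, 0], 80], [[0, 0, 0], [0.4, 0, 0], 80], [[0, 0, 0], [0.45, 0, 0], 80], [[0, 0, 0], [0.48, 0, 0], 80], [[0, 0, 0], [0.5, 0, 0], 80], [[0, 0, 0], [0.5, 0, 0], 80]]'

```text
clock: 23.85
tcp_pos: [0.514, 0.0991, 0.024]
orientation: [-0.001, 0.713, -0.701, -0.0]
wrist_force: [0.8, 5.8, 4.3]
finger_gap: 0.0584
grip_force: 2.8
```

Emit:
carry_out --steps '[[[0, 0, 0], [-1, 0, 0], 80], [[0, 0, 0], [-3, 0, -0.5], 80], [[0, 0, 0], [-5, 0, -6], 80], [[0, 0, 0], [-5, 0, -12], 80], [[0, 0, 0], [-5, 0, -18], 80], [[0, 0, 0], [-1, 0, -22], 80], [[0, 0, 0], [4, 0, -24], 80], [[0, 0, 0], [4, 0, -24], 80]]'

```text
clock: 24.85
tcp_pos: [0.5151, 0.0556, 0.2651]
orientation: [-0.0, 0.712, -0.703, 0.002]
wrist_force: [-0.9, 0.6, -0.5]
finger_gap: 0.059
grip_force: 0.0
```

Run:
```python
from h import *
p,d,W,c=grab('wrist','w12');w,b=masks(p)
plan((514.4,99,24,181))
try:
  rect(w,W,0,640,0,400,'tile',.03,.05)
  rect(b,W,0,640,0,400,'strip',.0485,.06)
except Exception as e: print(e)
```

```text
t 24.9 tcp [514.4  57.1 263.8] yaw -179.2 gap 58.6 grip 0.0 F [-0.6  0.9 -0.7]
[-0.05, -0.04, -0.2] [-4.21, -0.04, 23.98]
tile 20671 [515.5 -10.3] [148.7 199.1] 0.98 z [38.  39.3 40.5]
   corners [[439.3999938964844, 87.9000015258789], [442.79998779296875, -111.0999984741211], [591.5, -108.5999984741211], [588.0999755859375, 90.5]]
strip 1773 [ 517.9 -119.9] [109.3  16.6] 1.2 z [50.5 52.1 53.4]
   corners [[463.0, -112.69999694824219], [463.3999938964844, -129.39999389648438], [572.7000122070312, -127.0999984741211], [572.2999877929688, -110.5]]
```

View pics/w12.png

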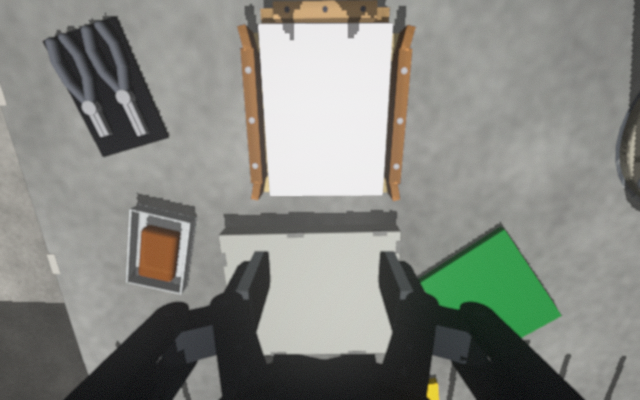

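The tile lies flat at z 39 mm between the rails, from (262,22) to (388,195), with the strip at (326,12). About 1.5 mm of gap remains, so I'll nudge it closed.

Emit:
carry_out --steps '[[[0, 0, 0], [-4, 0, 0], 80], [[0, 0, -0.2], [-7, 0, 3], 80], [[0, 0, -0.2], [-7, 0, 9], 80], [[0, 0, -0.2], [-7, 0, 15], 80], [[0, 0, -0.2], [-7, 0, 20], 80], [[0, 0, -0.2], [-7, 0, 23], 80], [[0, 0, -0.2], [-7, 0, 23.9], 80], [[0, 0, -0.2], [-7, 0, 23.9], 80]]'

```text
clock: 25.9
tcp_pos: [0.5122, 0.129, 0.0239]
orientation: [0.001, 0.715, -0.699, -0.0]
wrist_force: [1.4, 0.1, -0.3]
finger_gap: 0.0586
grip_force: 0.0
```

```bash
python3 -c "
from h import *
plan((514.2,99.5,24,181.1),(514.2,97.5,24,181.1))"
```

```text
t 25.9 tcp [512.2 129.   23.9] yaw -178.77 gap 58.6 grip 0.0 F [ 1.4  0.1 -0.3]
[0.1, -0.01, 0.13] [2.95, -0.13, -0.01]
[0.1, -0.01, 0.13] [3.15, -0.13, -0.01]
```

Emit:
carry_out --steps '[[[0, 0, 0.1], [1, -0.1, 0], 80], [[0, 0, 0.1], [2, -0.13, 0], 80], [[0, 0, 0.1], [2.7, -0.13, 0], 80], [[0, 0, 0.1], [2.95, -0.13, 0], 80], [[0, 0, 0.1], [3, -0.13, 0], 80], [[0, 0, 0.1], [3.05, -0.13, 0], 80], [[0, 0, 0.1], [3.1, -0.13, 0], 80], [[0, 0, 0.1], [3.1, -0.13, 0], 80]]'

```text
clock: 26.9
tcp_pos: [0.5153, 0.0985, 0.0249]
orientation: [-0.001, 0.714, -0.7, -0.0]
wrist_force: [-0.4, 4.7, 5.0]
finger_gap: 0.0584
grip_force: 2.8
```

```bash
python3 -c "
from h import *
plan((514.2,97.5,24,181.1))"
```

```text
t 26.9 tcp [515.3  98.5  24.9] yaw -178.87 gap 58.4 grip 2.8 F [-0.4  4.7  5. ]
[-0.06, 0.11, 0.03] [0.1, 0.11, 0.09]
```

Emit:
carry_out --steps '[[[0, 0, 0], [0.03, 0, 0], 80], [[0, 0, 0], [0.06, 0, 0], 80], [[0, 0, 0], [0.1, 0, 0], 80], [[0, 0, 0], [0.12, 0, 0], 80], [[0, 0, 0], [0.12, 0, 0], 80], [[0, 0, 0], [0.12, 0, 0], 80], [[0, 0, 0], [-1, 0, 0], 80], [[0, 0, 0], [-3, 0, -0.5], 80]]'

```text
clock: 27.9
tcp_pos: [0.5136, 0.1272, 0.0288]
orientation: [0.001, 0.713, -0.701, -0.0]
wrist_force: [-0.3, -0.4, -0.4]
finger_gap: 0.0589
grip_force: 0.0
```

Emit:
carry_out --steps '[[[0, 0, 0], [-1.5, 0, -3], 80], [[0, 0, 0], [-1.5, 0, -8], 80], [[0, 0, 0], [-1.5, 0, -13], 80], [[0, 0, 0], [2, 0, -15], 80], [[0, 0, 0], [6, 0, -15], 80], [[0, 0, 0], [10, 0, -15], 80], [[0, 0, 0], [12, 0, -15], 80], [[0, 0, 0], [12, 0, -15], 80]]'

```text
clock: 28.9
tcp_pos: [0.5163, 0.0063, 0.179]
orientation: [0.001, 0.713, -0.701, -0.0]
wrist_force: [-0.5, 0.3, -0.1]
finger_gap: 0.0584
grip_force: 0.0
```

Run:
```python
from h import *
p,d,W,c=grab('wrist','w13');w,b=masks(p)
plan()
try:
  rect(w,W,0,640,0,400,'tile',.03,.047)
  rect(b,W,0,640,0,400,'strip',.0485,.06)
except Exception as e: print(e)
cv2.imwrite('pics/v13.png',cv2.resize(p[:200,200:460],None,fx=3,fy=3,interpolation=cv2.INTER_CUBIC)[:,:,::-1])
```

```text
t 28.95 tcp [516.3   7.2 179. ] yaw -179.0 gap 58.9 grip 0.0 F [-0.4  0.5  0.3]
tile 28824 [515.3 -11.8] [148.3 198.5] 1.05 z [38.1 39.3 40.4]
   corners [[439.29998779296875, 86.0999984741211], [442.8999938964844, -112.4000015258789], [591.2000122070312, -109.5999984741211], [587.5999755859375, 88.80000305175781]]
strip 2714 [ 518.1 -120. ] [109.6  16. ] 0.92 z [50.8 52.1 53.4]
   corners [[463.20001220703125, -112.9000015258789], [463.3999938964844, -128.89999389648438], [573.0, -127.0999984741211], [572.7999877929688, -111.0999984741211]]
```

View pics/v13.png

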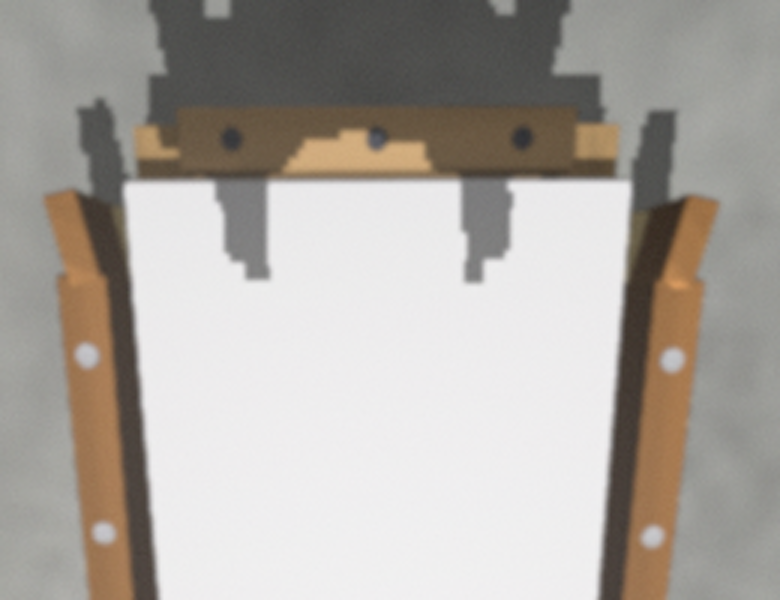

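The tile's front edge (crop row 178) meets the strip's face (rows 108–175). The gap is under 1 mm, it is square, and the strip has not shifted.

```bash
python3 -c "
from workcell import env
print(env.hand_in())"
```

```text
the job is handed in; nothing more can be done
None
```

The job is handed in at about 29 s: the sheet is on the rack tile with its strip just past the far end, and the spare tile lies flat and square on it, within about 1 mm of the strip; the bystanders were not touched, and the lower tile, hidden under the sheet, could not be rechecked.

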